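# Close the sticking shutter of a cell magazine against its stops and latch it

## Robot

A 6-joint arm with a two-finger parallel gripper is mounted at the origin on a cart in front of the work surface, level with it; the furniture and walls round the work are solid. World frame = base frame: x ahead of the robot, y to its left, z up, the work surface at z = 0. Lengths are in m, angles in rad, forces in N, time in s.
With the tool pointing down it reaches from about 0.35 to 0.775 m from the base axis. Payload 7.3 kg.
Tool frame: the origin (TCP) lies at the very end of the fingers, on their centre line; the grasp point (between the pads) lies 19 mm behind it; z points along the fingers, y is the line along which they close (so a half turn about z gives the same grasp; the last joint's range is limited). The gripper opens to 92 mm and grips with 3 to 60 N. Pads are 19 mm wide; open, the fingers measure 130 mm over their backs; the gripper's body (75 mm by 190 mm) begins 47 mm behind the grasp point.
Start: joints at [-1.276, 0.342, 1.524, -0, 1.275, -0.146], TCP at [0.224, -0.475, 0.196] pointing down, gripper open.
Joint ranges: [-2.53, 2.53], [-0.77, 2.02], [0.04, 2.7], [-1, 4.14], [0.28, 2.66], [-3.11, 3.11]. Speed limits (rad/s): [2.57, 2.57, 3.14, 3.14, 3.14, 3.14].

## Interface

Orientations are given as [roll, pitch, yaw] about the fixed x, y, z axes, in that order (R = Rz(yaw) Ry(pitch) Rx(roll)).
In Python, from cell import robot, read_camera, get_calibration gives the robot as it stands. The module is installed in compiled form; this text tells all that it offers.
- The arm moves only by the tool send_rows, never from a script. Its argument "plan" is a list of rows, each a list of 2 entries, a list of its own where there are three numbers: the shift along the tool's x, y, z as a fraction of full scale, then the turn, a rotation vector about the tool's x, y, z as a fraction of full scale. A call has exactly 10 rows; each row shifts and turns the commanded pose from where the row before left it, along the tool's axes as they then stand; what a row does not reach is not made up. Full scale, the value 1, is 0.025 m for a shift and 90 degrees for a turn. A row lasts 1/8 s, in which the tool goes at most 62.5 mm and 10.7 degrees, less where a joint would pass 70% of its speed; a pose out of reach is approached as far as the arm can. A call with a number of a shift or a turn outside -1 to 1 is refused whole. A call with a gripper value outside its range is refused whole. "gripper" is the opening, from -1 (shut) to 1 (fully open), so that 0 is half open, set as the call begins (left out, the last holds). The fingers move at their own pace and stop on an object; "force" is the grip in N (left out, the last holds). Time passes only in rows, so rows that do not move let the fingers close, or fill a call up. It gives the time, the measured TCP pose, the force, the opening and the grip force at its end, in the units of the state.
- robot.observe(): the state, without advancing time (a new reading comes with each control period).
- read_camera(name): name is "side" or "top"; returns (picture, depth): 384x512x3 uint8, blue, green, red; 384x512 float32, m along the optical axis (not along the pixel's ray), 0 where there is no reading.
- get_calibration(name): a dict with "intrinsics" (3x3 intrinsics, pixels), "rvec" (rotation vector, rad) and "tvec" (3), from world to camera coordinates, as OpenCV has them. Camera axes: x right, y down, z forward; pixel columns grow to the right and rows downward; lengths in m; the calibration is good to about 2 mm. A picture is of the moment at which its call begins. get_calibration takes no time and is no camera call.
- robot.hand_in(): hands the job in; it is judged then, once.
The state is a dict: "time": time; "qpos": joint angles; "qvel": joint speeds; "joint_efforts": joint torques, N m; "tool_pos": TCP position; "tool_rot": TCP orientation; "contact_force": force on the tool from outside, world axes, zero at the start; "torque": the same for the moment, N m; "opening": finger opening in m; "grip_force": force on a finger pad.
Only numpy, scipy, OpenCV 4.12 (cv2) and the standard library are available. Lean on these libraries where they do the work, as an engineer would, in place of code of your own. Each camera call takes 0.05 s, during which the arm holds its last target. There are 200 camera calls.

## Task

Close the cell magazine: slide its steel shutter home. It sticks in its track and jams if one side runs ahead, so push its two upright tabs a little at a time in turn, never pressing on the shutter with more than 30 N. When it comes up against its two stop screws, seat both ends by feel, with a steady push of 10 to 20 N on the left tab and then one on the right tab. Then swing the latch by its black knob all the way round behind the right tab and let go; leave the other things on the bench where they are.

Things in the scene. Friction and masses are not known exactly. Their poses are not given: they have to be found in the camera images.
- magazine: Low aluminium and grey box fixed to the bench, 160 mm deep (x -85 to +75), 274 wide (y), 50 high (screw heads 51); origin on the bench, x away from the robot, y left. The shutter runs along x between side rails with sticky inner walls at y = +-123. A flat hood roofs the front (x -85 to -3, y +-77) with 35 mm slots for the tabs beside it. Open trough with three cells at the back.
- shutter: Loose steel plate 70 (x) x 240 (y) x 6 mm, 0.6 to 1.1 kg, 3 mm side play. Origin under its middle. Closes 32 to 52 mm to the magazine's +x, until it meets the stop screws. Drag 1 to 5 N square, up to 10 N skewed. A tab pushed alone gets at most about 17 mm ahead of the other, then the plate wedges and resists any force; pushing the lagging tab frees it. Pushing one end can slip the other back a few mm.
- tab_left (a point): Centre of the top of the shutter's left (+y) upright steel tab: 10 mm thick (x), 16 mm wide (y), top 85 mm above the bench, so 35 mm of it stand above the hood and rails. It is at y = +95 mm and 15 mm ahead (+x) of the shutter's origin. Push it on its near (-x) face.
- tab_right (a point): The same point on the right (-y) tab, at y = -95 mm on the shutter.
- latch (a joint): Turn of the latch, rad: 0 open (flat 75 mm arm points to the magazine's -x, beside the right rail), 1.57 latched, at its end stop (arm points to +y over the rail, 2 to 13 mm behind the right tab of a closed shutter). Grows clockwise seen from above; light friction (0.06 N m), stays where left; starts at 0 to 0.25.
- latch_pivot (a point): Point on the latch's upright pivot axis, 57 mm above the bench, at x = +13, y = -160 mm in the magazine's frame, on a bracket at its right side (bracket y -137 to -177, 51 mm high).
- latch_knob (a point): Centre of the top of the latch's upright black knob, a cylinder of 14 mm diameter, top 88 mm above the bench, free above 58 mm, 45 mm from the pivot axis. Open (0) it is on the -y side of the pivot, latched (1.57) on the -x side; it can be pinched from above or pushed.
- parts_dish: Small round steel dish, 71 mm across, 17 mm high, behind the magazine; leave alone. Origin under its middle.
- tweezers: Pair of pale tweezers, 132 mm long, lying at the right end of the bench; leave alone.
- loose_cell: A battery cell, 26 mm diameter, 48 mm high, standing behind the magazine; leave alone.
- tape_roll: Roll of tape, 78 mm across, 18 mm high, lying near the back of the bench; leave alone.
- left_stop: Lock nut (16 mm) of the left stop screw, on the back wall; origin at x = +75, y = +95, z = 41 mm of the magazine. Its rubber tipped screw meets the shutter's far edge right ahead of the left tab; how far it is screwed in differs and is not measured: the left tab comes to rest on it at x = 26 to 36 mm in the magazine's frame. The stop is rigid and must not be forced.
- right_stop: The same for the right tab, at y = -95 mm, set independently of the left one (rest position of the right tab also x = 26 to 36 mm).

How it is judged:
By the outcome, as a careful person would: the job done as asked, in the order asked, and still so for the second after the job is handed in, with the robot touching nothing.
It also fails if it takes over 72 s, if anything falls off the work surface, if the arm or the gripper's body presses on something with over 40 N, if the wrist force passes 120 N, or if a joint passes its speed limit or range.

## Working session

There is one attempt and no reset: what is moved stays moved. The work goes in short steps, Python scripts to look and compute and a tool call to move; the robot and the scene stay as the last step left them, time stands still between calls to the robot, and variables do not carry over. Pictures are saved under pics/ and viewed, at most 10 in all, crops included, and the job is handed in when it is done.

Besides the shell and the picture viewer there is one more tool, called as name(argument=value, ...) on one line, values as JSON. send_rows: Moves the arm, as the interface text tells. Shift numbers are shares of 0.025 m and turn numbers shares of 90 degrees, none past 1 either way. Its arguments: {"type":"object","properties":{"plan":{"type":"array"},"gripper":{"type":"number"},"force":{"type":"number"}},"required":["plan"]}

```bash
mkdir -p pics; cat > h.py <<'E'
import numpy as np, cv2
from cell import robot, read_camera, get_calibration
def cal(n):
    c=get_calibration(n); K=np.array(c["intrinsics"],float); R=cv2.Rodrigues(np.array(c["rvec"],float))[0]; t=np.array(c["tvec"],float).ravel(); return K,R,t
def ray(n,u,v,z):
    K,R,t=cal(n); d=R.T@np.linalg.inv(K)@np.array([u,v,1.]); o=-R.T@t
    return o+d*(z-o[2])/d[2]
def proj(n,p):
    K,R,t=cal(n); q=K@(R@np.array(p,float)+t); return q[:2]/q[2]
def cloud(n,d):
    K,R,t=cal(n); v,u=np.mgrid[:384,:512]; p=np.stack([u,v,np.ones_like(u)],-1)@np.linalg.inv(K).T*d[...,None]
    return (p-t)@R
E
python3 - <<'E'
from h import *
for n in("top","side"):
    im,d=read_camera(n); cv2.imwrite(f"pics/{n}0.png",im); np.savez(f"{n}0.npz",im=im,d=d)
    K,R,t=cal(n); print(n,-R.T@t,K[0,0],R[2])
print(robot.observe())
E
```

```text
top [ 0.41234487 -0.13055207  1.28616312] 468.9736468257433 [ 0.168569    0.02148741 -0.98545562]
side [0.56046908 0.60308661 0.55050243] 371.2000925471421 [ 0.06158549 -0.84110203 -0.53735891]
{'time': 0.1, 'qpos': array([-1.27601280e+00,  3.42664577e-01,  1.52487230e+00, -2.15801622e-05,
        1.27540856e+00, -1.45994786e-01]), 'qvel': array([-0.00076536, -0.00399737, -0.0036005 ,  0.00149373,  0.00043625,
        0.00062227]), 'joint_efforts': array([ 9.10475337e-04, -4.32005560e+01, -2.44693834e+01,  7.18331407e-02,
        5.25691453e-02, -3.93455525e-05]), 'tool_pos': array([ 0.2238908 , -0.47444045,  0.19552567]), 'tool_rot': array([-3.14025125e+00, -1.76381600e-04,  4.40784494e-01]), 'contact_force': array([-0.0164472 ,  0.23794692, -0.74015231]), 'torque': array([-0.04678625, -0.02283936, -0.00759944]), 'grip_force': 0.0, 'opening': 0.09199847559250325}
```

View pics/top0.png

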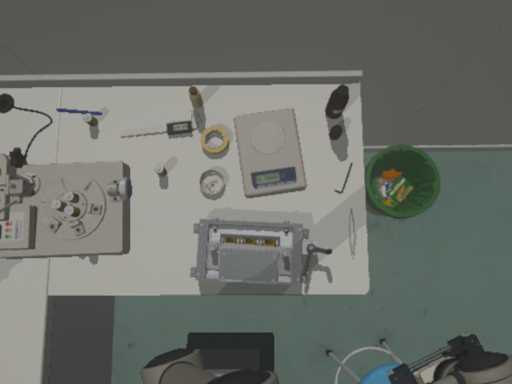

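View pics/side0.png

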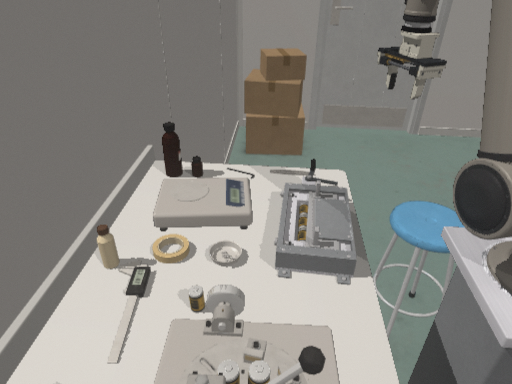

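The top view shows the magazine at about (250,252), with the latch pivot near (311,248) and its knob near (328,252). The side view shows the magazine at (317,225). Next I'll measure using depth plus a crop.

```bash
python3 - <<'E'
from h import *
z=np.load("top0.npz"); im,d=z["im"],z["d"]
P=cloud("top",d)
c=im[210:300,185:345]; cv2.imwrite("pics/topc.png",cv2.resize(c,None,fx=5,fy=5,interpolation=cv2.INTER_CUBIC))
s=np.load("side0.npz"); ims=s["im"]; cv2.imwrite("pics/sidec.png",cv2.resize(ims[150:290,260:372],None,fx=5,fy=4.2,interpolation=cv2.INTER_CUBIC) if 0 else cv2.resize(ims[150:290,260:372],None,fx=4.2,fy=4.2,interpolation=cv2.INTER_CUBIC))
for n,D,I in(("top",d,im),("side",s["d"],ims)):
    Q=cloud(n,D)
    box=(Q[...,0]>.25)&(Q[...,0]<.62)&(Q[...,1]>-.42)&(Q[...,1]<.1)&(D>0)
    m=(box&(Q[...,2]>.064)&(Q[...,2]<.1)).astype(np.uint8)
    k,l,st,ce=cv2.connectedComponentsWithStats(m)
    for i in range(1,k):
        p=Q[l==i]; print(n,st[i],p.mean(0).round(4),p.min(0).round(4),p.max(0).round(4),I[l==i].mean(0).round())
m=((P[...,2]>.025)&(P[...,2]<.062)&(P[...,0]>.25)&(P[...,0]<.55)&(P[...,1]>-.42)&(P[...,1]<.1)).astype(np.uint8)
k,l,st,ce=cv2.connectedComponentsWithStats(m)
for i in range(1,k):
    if st[i][4]>300:
        p=P[l==i]; print(st[i],cv2.minAreaRect((p[:,:2]*1000).astype(np.float32)))
E
```

```text
top [209 246   7   5  26] [ 0.4754 -0.0064  0.0813] [ 0.4706 -0.0132  0.0644] [0.481  0.0008 0.0868] [121. 123. 123.]
top [325 248   7   6  32] [ 0.4672 -0.3024  0.0841] [ 0.4616 -0.31    0.0655] [ 0.4742 -0.297   0.0939] [63. 65. 65.]
top [282 252   7   5  28] [ 0.4603 -0.1945  0.0816] [ 0.4551 -0.2012  0.0656] [ 0.4649 -0.1862  0.0876] [121. 122. 121.]
side [311 159   5  11  50] [ 0.4685 -0.2988  0.0782] [ 0.4617 -0.3108  0.0642] [ 0.4745 -0.2936  0.09  ] [43. 45. 44.]
side [316 181   5  11  44] [ 0.4617 -0.1878  0.0774] [ 0.4566 -0.1997  0.0644] [ 0.4663 -0.1834  0.0872] [119. 121. 123.]
side [314 227   6  13  63] [4.766e-01 3.000e-04 7.860e-02] [ 0.4708 -0.0137  0.0643] [0.4817 0.0055 0.0872] [127. 128. 130.]
[ 195  221  131   64 6357] ((470.14996337890625, -130.46229553222656), (336.4825134277344, 164.7570037841797), 86.91838836669922)
```

View pics/topc.png

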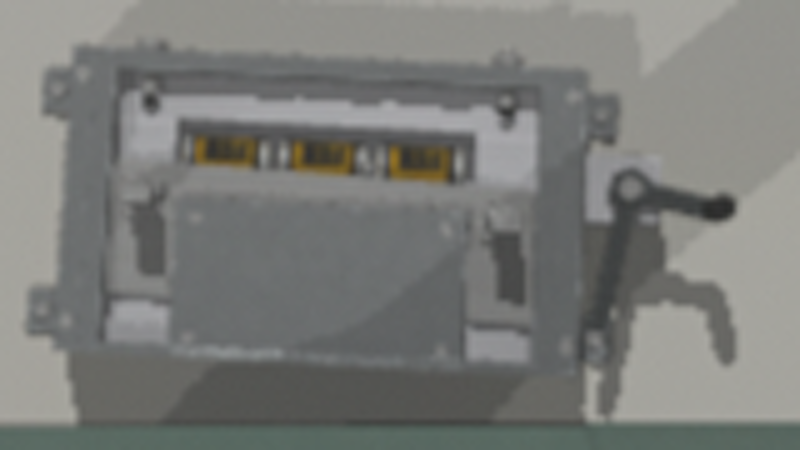

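View pics/sidec.png

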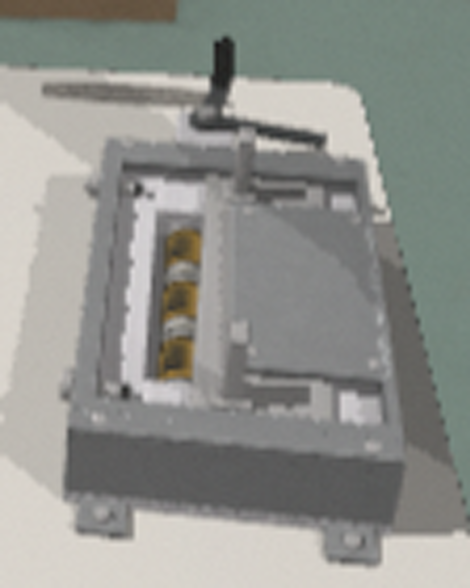

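The crop shows the tab tops near (150,190) and (495,215), the box corners at (80,48), (585,72), (580,372) and (62,345), the pivot at (630,188) and the knob at (718,207).

```bash
python3 - <<'E'
from h import *
r=lambda x,y,z: ray("top",185+x/5-.4,210+y/5-.4,z)
pts={}
for n,x,y,z in [("BL",80,48,.05),("BR",585,72,.05),("FR",580,372,.05),("FL",62,345,.05),("piv",630,188,.057),("knob",718,207,.088),("Lnut",152,45,.045),("Rnut",508,60,.045)]:
    pts[n]=r(x,y,z); print(n,pts[n].round(4))
m=[np.array(v) for v in [(.075,.137),(.075,-.137),(-.085,-.137),(-.085,.137),(.013,-.160)]]
w=[pts[n][:2] for n in("BL","BR","FR","FL","piv")]
A=np.array(m);B=np.array(w);a,b=A.mean(0),B.mean(0)
H=(A-a).T@(B-b);U,S,V=np.linalg.svd(H);R=(U@V).T
t=b-R@a; yaw=np.arctan2(R[1,0],R[0,0]); print("mag",t,np.degrees(yaw)); print(((A@R.T+t)-B).round(4))
for p in [(.476,-.004),(.461,-.193),(.468,-.301),w[4]]: print("in mag",(R.T@(np.array(p)-t)).round(4))
E
```

```text
BL [0.5538 0.0275 0.05  ]
BR [ 0.5395 -0.2398  0.05  ]
FR [ 0.384  -0.2338  0.05  ]
FL [0.3987 0.0347 0.05  ]
piv [ 0.4781 -0.2612  0.057 ]
knob [ 0.4667 -0.3021  0.088 ]
Lnut [ 0.5558 -0.0103  0.045 ]
Rnut [ 0.5466 -0.1996  0.045 ]
mag [ 0.47386155 -0.10263964] -2.962871755981795
[[ 0.002   0.0028]
 [ 0.0022 -0.0035]
 [-0.0021 -0.0013]
 [-0.0026  0.0039]
 [ 0.0005 -0.0019]]
in mag [-0.003   0.0986]
in mag [-0.0082 -0.0909]
in mag [ 0.0044 -0.1984]
in mag [ 0.0124 -0.1581]
```

send_rows(plan=[[[1,-0.55,0],[0,0,0]],[[1,-0.55,0],[0,0,0]],[[1,-0.55,0],[0,0,0]],[[1,-0.55,0],[0,0,0]],[[1,-0.55,0],[0,0,0]],[[1,-0.55,0],[0,0,0]],[[1,-0.55,0],[0,0,0]],[[1,-0.55,0],[0,0,0]],[[1,-0.55,0],[0,0,0]],[[1,-0.55,0],[0,0,0]]], gripper=-1, force=20)

```text
time: 1.35
tool_pos: [0.3918, -0.2428, 0.1958]
tool_rot: [-3.141, 0.0, 0.441]
contact_force: [0.5, -0.3, -0.9]
opening: 0.0006
grip_force: 0.0
```

send_rows(plan=[[[0.84,-0.364,0],[0,0,0]],[[0.84,-0.364,0],[0,0,0]],[[0.84,-0.364,0],[0,0,0]],[[0,0,0.5],[0,0,0.105]],[[0,0,0.5],[0,0,0.105]],[[0,0,0.6],[0,0,0.104]],[[0,0,0.8],[0,0,0]],[[0,0,0.8],[0,0,0]],[[0,0,0.8],[0,0,0]],[[0,0,0],[0,0,0]]])

```text
time: 2.6
tool_pos: [0.4357, -0.1915, 0.0948]
tool_rot: [-3.14, 0.003, -0.052]
contact_force: [0.3, 0.6, 0.0]
opening: 0.0008
grip_force: 0.0
```

send_rows(plan=[[[0,0,0.7],[0,0,0]],[[0,0,0.69],[0,0,0]],[[0.08,0,0],[0,0,0]],[[0.08,0,0],[0,0,0]],[[0.08,0,0],[0,0,0]],[[0.08,0,0],[0,0,0]],[[0.08,0,0],[0,0,0]],[[0.08,0,0],[0,0,0]],[[0.06,0,0],[0,0,0]],[[0.06,0,0],[0,0,0]]])

```text
time: 3.85
tool_pos: [0.4518, -0.193, 0.0613]
tool_rot: [3.142, 0.0, -0.052]
contact_force: [-0.2, -0.0, -0.1]
opening: 0.0002
grip_force: 0.0
```

send_rows(plan=[[[0.05,0,0],[0,0,0]],[[0.05,0,0],[0,0,0]],[[0.05,0,0],[0,0,0]],[[0.05,0,0],[0,0,0]],[[0.04,0,0],[0,0,0]],[[0.04,0,0],[0,0,0]],[[0.04,0,0],[0,0,0]],[[0.04,0,0],[0,0,0]],[[0.04,0,0],[0,0,0]],[[0.04,0,0],[0,0,0]]])

```text
time: 5.1
tool_pos: [0.4628, -0.1936, 0.0614]
tool_rot: [3.142, -0.0, -0.052]
contact_force: [-0.4, 0.2, 0.2]
opening: 0.0005
grip_force: 0.0
```

```bash
cat >> h.py <<'E'
M0=np.array([.474,-.103]); Y=np.radians(-3.0); MU=np.array([np.cos(Y),np.sin(Y)]); MV=np.array([-MU[1],MU[0]])
def inmag(p): q=np.array(p)[:2]-M0; return (np.array([q@MU,q@MV])*1000).round(1)
def look(tag=None,cams=("top","side")):
    o=robot.observe(); print("t",round(o["time"],2),"tcp mag",inmag(o["tool_pos"]),"F",(MU@o["contact_force"][:2]).round(1),(MV@o["contact_force"][:2]).round(1),o["contact_force"][2].round(1))
    for n in cams:
        im,D=read_camera(n); Q=cloud(n,D)
        if tag: cv2.imwrite(f"pics/{n}{tag}.png",cv2.resize(im[210:300,185:345] if n=="top" else im[110:290,250:390],None,fx=4,fy=4 if n=="top" else 3.3,interpolation=cv2.INTER_CUBIC) if n=="top" else cv2.resize(im[100:290,240:400],None,fx=3,fy=3,interpolation=cv2.INTER_CUBIC))
        for nm,x0,y0 in(("L",.49,-.004),("R",.48,-.195)):
            m=(abs(Q[...,1]-y0)<.022)&(abs(Q[...,0]-x0)<.045)&(Q[...,2]>.062)&(Q[...,2]<.092)&(D>0)
            k,l,st,ce=cv2.connectedComponentsWithStats(m.astype(np.uint8))
            for i in range(1,k):
                p=Q[l==i]
                if len(p)>8: print(n,nm,len(p),inmag(p.mean(0)),inmag(p.min(0)),inmag(p.max(0)))
E
python3 -c "
from h import *
look('1')"
```

```text
t 5.1 tcp mag [ -6.4 -91.1] F -0.4 0.2 0.2
top L 29 [-3.8 96.3] [-8.  89.5] [  1.7 104. ]
side L 67 [ -2.8 103.5] [-7.5 90.7] [  1.9 108.3]
side R 48 [ -8.  -85.8] [-12.4 -98.3] [ -3.3 -80.6]
```

View pics/side1.png

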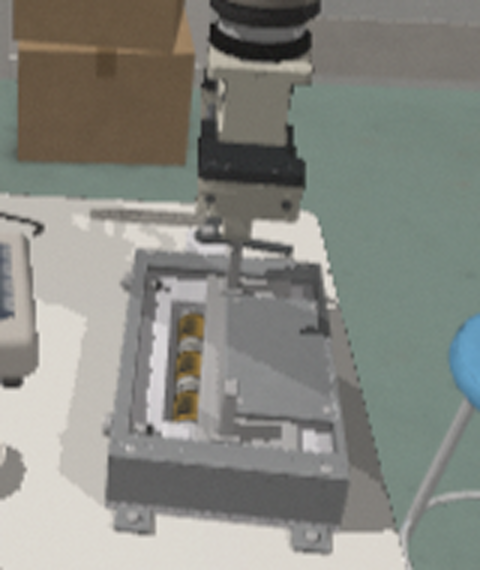

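```bash
python3 -c "
from h import *
o=robot.observe(); p=o['tool_pos']; print(p,o['tool_rot'],o['qpos'])
for q in (p,p+[0,0,.066],[.461,-.193,.085]): print((proj('side',q)-[240,100])*3, proj('top',q))
im,D=read_camera('side'); Q=cloud('side',D)
m=(abs(Q[...,1]+.193)<.06)&(abs(Q[...,0]-.46)<.08)&(Q[...,2]>.055)
for z in np.arange(.055,.15,.006):
    p=Q[m&(abs(Q[...,2]-z)<.003)]
    if len(p): print(z.round(3),len(p),p.min(0).round(3),p.max(0).round(3))
cv2.imwrite('pics/fing.png',cv2.resize(im[140:215,280:350],None,fx=8,fy=8,interpolation=cv2.INTER_CUBIC))
"
```

```text
[ 0.4628718  -0.19363876  0.06137251] [ 3.14148782e+00 -9.93350742e-05 -5.24546336e-02] [-5.49050081e-01  4.55177612e-01  1.76839584e+00 -5.64603507e-05
  9.17881918e-01  1.07423518e+00]
[230.03944796 269.77055916] [284.75896644 253.13999631]
[238.74024337 199.87887871] [286.1303536  252.01432981]
[235.42149569 245.89579163] [284.99274554 253.4949318 ]
0.055 43 [ 0.407 -0.253  0.055] [ 0.482 -0.185  0.058]
0.061 25 [ 0.41  -0.252  0.058] [ 0.487 -0.184  0.063]
0.067 9 [ 0.458 -0.188  0.064] [ 0.466 -0.182  0.068]
0.073 11 [ 0.457 -0.194  0.07 ] [ 0.466 -0.184  0.076]
0.079 8 [ 0.457 -0.188  0.077] [ 0.465 -0.183  0.082]
0.085 15 [ 0.457 -0.2    0.082] [ 0.465 -0.185  0.086]
0.091 5 [ 0.456 -0.191  0.091] [ 0.466 -0.188  0.094]
0.097 6 [ 0.454 -0.187  0.095] [ 0.473 -0.183  0.099]
0.103 18 [ 0.453 -0.202  0.1  ] [ 0.474 -0.176  0.106]
0.109 18 [ 0.454 -0.179  0.107] [ 0.473 -0.174  0.112]
0.115 18 [ 0.454 -0.178  0.112] [ 0.474 -0.174  0.118]
0.121 8 [ 0.455 -0.177  0.118] [ 0.474 -0.175  0.12 ]
```

View pics/fing.png

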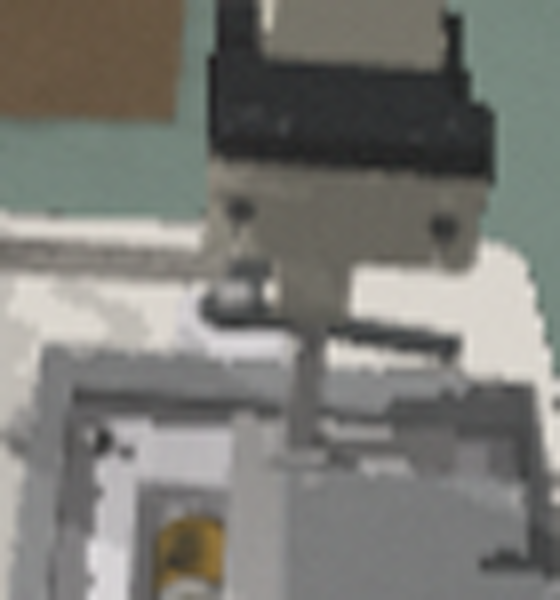

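The crop shows the finger ending near (315,330), above the tab, which runs from (305,340) to (305,450). The fingertips look higher than the reported TCP, so I'll check the heights.

```bash
python3 -c "
from h import *
im,D=read_camera('side'); Q=cloud('side',D)
for v in range(150,196,2):
    print(v,[(u,*(Q[v,u]*1000).round().astype(int)) for u in (310,317,320,323,330) if D[v,u]>0])
s=np.load('side0.npz');Q=cloud('side',s['d'])
m=(Q[...,2]>.1)&(Q[...,0]>.05)&(Q[...,0]<.5)&(Q[...,1]<-.38)&(Q[...,1]>-.6)
p=Q[m]; 
for z in np.arange(.15,.36,.01):
    q=p[abs(p[:,2]-z)<.005]; print(z.round(2),len(q),q.min(0).round(3) if len(q) else '',q.max(0).round(3) if len(q) else '')
"
```

```text
150 [(310, np.int64(492), np.int64(-168), np.int64(182)), (317, np.int64(481), np.int64(-129), np.int64(202)), (320, np.int64(474), np.int64(-131), np.int64(201)), (323, np.int64(468), np.int64(-132), np.int64(201)), (330, np.int64(453), np.int64(-133), np.int64(201))]
152 [(310, np.int64(496), np.int64(-121), np.int64(200)), (317, np.int64(481), np.int64(-119), np.int64(202)), (320, np.int64(475), np.int64(-120), np.int64(202)), (323, np.int64(468), np.int64(-122), np.int64(201)), (330, np.int64(453), np.int64(-126), np.int64(200))]
154 [(310, np.int64(496), np.int64(-109), np.int64(201)), (317, np.int64(482), np.int64(-111), np.int64(201)), (320, np.int64(475), np.int64(-112), np.int64(201)), (323, np.int64(469), np.int64(-114), np.int64(200)), (330, np.int64(454), np.int64(-113), np.int64(201))]
156 [(310, np.int64(496), np.int64(-104), np.int64(199)), (317, np.int64(482), np.int64(-102), np.int64(201)), (320, np.int64(476), np.int64(-104), np.int64(200)), (323, np.int64(470), np.int64(-103), np.int64(201)), (330, np.int64(455), np.int64(-105), np.int64(201))]
158 [(310, np.int64(
[... 5132 characters left out ...]
9 [ 0.192 -0.522  0.226] [ 0.256 -0.42   0.235]
0.24 67 [ 0.188 -0.526  0.235] [ 0.26  -0.411  0.245]
0.25 70 [ 0.188 -0.524  0.245] [ 0.262 -0.411  0.255]
0.26 74 [ 0.187 -0.526  0.255] [ 0.261 -0.411  0.265]
0.27 76 [ 0.188 -0.528  0.265] [ 0.261 -0.41   0.275]
0.28 77 [ 0.187 -0.527  0.275] [ 0.262 -0.408  0.285]
0.29 60 [ 0.156 -0.536  0.285] [ 0.293 -0.381  0.295]
0.3 211 [ 0.155 -0.539  0.295] [ 0.293 -0.381  0.305]
0.31 271 [ 0.155 -0.536  0.305] [ 0.294 -0.381  0.315]
0.32 191 [ 0.152 -0.542  0.315] [ 0.297 -0.38   0.325]
0.33 299 [ 0.153 -0.569  0.325] [ 0.296 -0.38   0.335]
0.34 258 [ 0.155 -0.563  0.335] [ 0.294 -0.383  0.345]
0.35 131 [ 0.184 -0.482  0.345] [ 0.254 -0.417  0.355]
```

The cameras put the fingertips about 33 mm above the reported TCP z: body bottom 0.16 m against 0.127 m reported, and the same at the start pose. In x and y they agree. So the fingers passed over the tab without touching it. I'll back off, go 31 mm lower and push again.

send_rows(plan=[[[-0.5,0,0],[0,0,0]],[[-0.44,0,0],[0,0,0]],[[0,0,0],[0,0,0]],[[0,0,0.6],[0,0,0]],[[0,0,0.4],[0,0,0]],[[0,0,0.2],[0,0,0]],[[0.06,0,0],[0,0,0]],[[0.06,0,0],[0,0,0]],[[0.06,0,0],[0,0,0]],[[0.06,0,0],[0,0,0]]])

```text
time: 6.55
tool_pos: [0.4452, -0.1927, 0.0316]
tool_rot: [3.141, 0.0, -0.052]
contact_force: [-3.6, -0.0, 1.9]
opening: 0.0002
grip_force: 1.2
```

```bash
python3 -c "
from h import *
look()
im,D=read_camera('side'); Q=cloud('side',D)
m=(abs(Q[...,1]+.176)<.008)&(Q[...,0]>.42)&(Q[...,0]<.458)&(Q[...,2]>.055)&(Q[...,2]<.14)
print(Q[m].min(0),Q[m].max(0))"
```

```text
t 6.55 tcp mag [-24.1 -91.1] F -3.6 -0.2 1.9
top L 28 [-4.1 96.7] [-8.  89.3] [  1.6 105. ]
side L 69 [ -2.9 103.6] [-7.6 91.8] [  1.8 109.1]
side R 83 [-17.4 -79. ] [-33.5 -97.5] [ -3.2 -70.8]
[ 0.43535765 -0.18363783  0.06915719] [ 0.45696258 -0.1726907   0.08676969]
```

send_rows(plan=[[[0.04,0,0],[0,0,0]],[[0.05,0,0],[0,0,0]],[[0.05,0,0],[0,0,0]],[[0.05,0,0],[0,0,0]],[[0.05,0,0],[0,0,0]],[[0.05,0,0],[0,0,0]],[[0.05,0,0],[0,0,0]],[[0.05,0,0],[0,0,0]],[[0.05,0,0],[0,0,0]],[[0.05,0,0],[0,0,0]]])

```text
time: 7.95
tool_pos: [0.4576, -0.1933, 0.0313]
tool_rot: [3.142, 0.0, -0.052]
contact_force: [-2.7, 0.2, 1.7]
opening: 0.0004
grip_force: 1.4
```

```bash
python3 -c "
from h import *
look()"
```

```text
t 7.95 tcp mag [-11.7 -91.1] F -2.7 0.0 1.7
top L 26 [-7.1 97.1] [-10.5  89.6] [ -3.4 106.1]
side L 74 [ -5.3 103.4] [-10.1  91.8] [ -1.1 109.3]
side R 81 [ -5.9 -78.1] [-21.8 -87.6] [  8.6 -70.3]
```

send_rows(plan=[[[-0.64,0,0],[0,0,0]],[[0,-0.94,0],[0,0,0]],[[0,-0.94,0],[0,0,0]],[[0,-0.94,0],[0,0,0]],[[0,-0.94,0],[0,0,0]],[[0,-0.94,0],[0,0,0]],[[0,-0.94,0],[0,0,0]],[[0,-0.94,0],[0,0,0]],[[0,-0.94,0],[0,0,0]],[[0.04,0,0],[0,0,0]]])

```text
time: 9.3
tool_pos: [0.453, -0.0038, 0.0315]
tool_rot: [-3.142, -0.001, -0.05]
contact_force: [-0.1, -1.2, -0.8]
opening: 0.0005
grip_force: 0.0
```

send_rows(plan=[[[0.06,0,0],[0,0,0]],[[0.06,0,0],[0,0,0]],[[0.06,0,0],[0,0,0]],[[0.08,0,0],[0,0,0]],[[0.08,0,0],[0,0,0]],[[0.08,0,0],[0,0,0]],[[0.08,0,0],[0,0,0]],[[0.08,0,0],[0,0,0]],[[0.08,0,0],[0,0,0]],[[0.08,0,0],[0,0,0]]])

```text
time: 10.55
tool_pos: [0.471, -0.0057, 0.0313]
tool_rot: [3.142, 0.0, -0.052]
contact_force: [-1.3, -0.1, 0.1]
opening: 0.0006
grip_force: 1.0
```

```bash
python3 -c "
from h import *
look()"
```

```text
t 10.55 tcp mag [-8.1 97. ] F -1.3 -0.2 0.1
top R 30 [  1.1 -91.5] [ -3.6 -98.8] [  5.6 -83.2]
side L 10 [  8.7 106.7] [  4.7 105.2] [ 12.9 108.5]
```

send_rows(plan=[[[-0.42,0,0],[0,0,0]],[[0,0.94,0],[0,0,0]],[[0,0.94,0],[0,0,0]],[[0,0.94,0],[0,0,0]],[[0,0.94,0],[0,0,0]],[[0,0.94,0],[0,0,0]],[[0,0.94,0],[0,0,0]],[[0,0.94,0],[0,0,0]],[[0,0.94,0],[0,0,0]],[[0.04,0,0],[0,0,0]]])

```text
time: 11.9
tool_pos: [0.4514, -0.1942, 0.0315]
tool_rot: [3.141, -0.001, -0.055]
contact_force: [0.4, 0.4, 0.0]
opening: 0.0005
grip_force: 0.0
```

send_rows(plan=[[[0.06,0,0],[0,0,0]],[[0.06,0,0],[0,0,0]],[[0.06,0,0],[0,0,0]],[[0.08,0,0],[0,0,0]],[[0.08,0,0],[0,0,0]],[[0.08,0,0],[0,0,0]],[[0.08,0,0],[0,0,0]],[[0.08,0,0],[0,0,0]],[[0.08,0,0],[0,0,0]],[[0.08,0,0],[0,0,0]]])

```text
time: 13.15
tool_pos: [0.4701, -0.194, 0.0313]
tool_rot: [3.142, 0.0, -0.052]
contact_force: [-4.1, 0.5, 1.9]
opening: 0.0007
grip_force: 1.8
```

```bash
python3 -c "
from h import *
look()"
```

```text
t 13.15 tcp mag [  0.9 -91.1] F -4.1 0.3 1.9
top L 28 [ 5.8 96.6] [ 2.1 89.1] [  9.9 104.6]
side L 75 [  6.6 102.9] [ 1.8 89.8] [ 10.7 108.1]
side R 82 [  6.5 -78.4] [ -8.7 -88. ] [ 20.8 -69.1]
```

send_rows(plan=[[[-0.54,0,0],[0,0,0]],[[0,-0.94,0],[0,0,0]],[[0,-0.94,0],[0,0,0]],[[0,-0.94,0],[0,0,0]],[[0,-0.94,0],[0,0,0]],[[0,-0.94,0],[0,0,0]],[[0,-0.94,0],[0,0,0]],[[0,-0.94,0],[0,0,0]],[[0,-0.94,0],[0,0,0]],[[0.04,0,0],[0,0,0]]])

```text
time: 14.5
tool_pos: [0.467, -0.0047, 0.0315]
tool_rot: [3.142, -0.001, -0.05]
contact_force: [0.3, -0.8, -0.3]
opening: 0.0006
grip_force: 0.0
```

send_rows(plan=[[[0.06,0,0],[0,0,0]],[[0.06,0,0],[0,0,0]],[[0.06,0,0],[0,0,0]],[[0.08,0,0],[0,0,0]],[[0.08,0,0],[0,0,0]],[[0.08,0,0],[0,0,0]],[[0.08,0,0],[0,0,0]],[[0.08,0,0],[0,0,0]],[[0.08,0,0],[0,0,0]],[[0.04,0,0],[0,0,0]]])

```text
time: 15.75
tool_pos: [0.4849, -0.0065, 0.0313]
tool_rot: [3.142, 0.0, -0.052]
contact_force: [-2.9, -0.4, 0.6]
opening: 0.0002
grip_force: 1.4
```

```bash
python3 -c "
from h import *
look()"
```

```text
t 15.75 tcp mag [ 5.9 97. ] F -2.9 -0.6 0.6
top R 26 [ 14.5 -91.6] [   9.8 -100.3] [ 18.3 -84.4]
```

send_rows(plan=[[[-0.4,0,0],[0,0,0]],[[0,0.94,0],[0,0,0]],[[0,0.94,0],[0,0,0]],[[0,0.94,0],[0,0,0]],[[0,0.94,0],[0,0,0]],[[0,0.94,0],[0,0,0]],[[0,0.94,0],[0,0,0]],[[0,0.94,0],[0,0,0]],[[0,0.94,0],[0,0,0]],[[0.04,0,0],[0,0,0]]])

```text
time: 17.1
tool_pos: [0.466, -0.195, 0.0315]
tool_rot: [3.141, -0.001, -0.055]
contact_force: [-0.3, -0.1, -1.3]
opening: 0.0004
grip_force: 0.0
```

send_rows(plan=[[[0.05,0,0],[0,0,0]],[[0.05,0,0],[0,0,0]],[[0.05,0,0],[0,0,0]],[[0.05,0,0],[0,0,0]],[[0.05,0,0],[0,0,0]],[[0.05,0,0],[0,0,0]],[[0.05,0,0],[0,0,0]],[[0.04,0,0],[0,0,0]],[[0.04,0,0],[0,0,0]],[[0.04,0,0],[0,0,0]]])

```text
time: 18.35
tool_pos: [0.4778, -0.1945, 0.0313]
tool_rot: [3.141, -0.0, -0.052]
contact_force: [-2.0, 0.7, 0.3]
opening: 0.0003
grip_force: 1.2
```

```bash
python3 -c "
from h import *
look()"
```

```text
t 18.35 tcp mag [  8.6 -91.2] F -2.1 0.6 0.3
top L 32 [20.1 96.5] [16.  88.9] [ 24.8 105.6]
side L 68 [ 21.2 103.2] [16.8 91.5] [ 25.7 107.7]
side R 80 [ 14.2 -78.8] [ -1.9 -87.7] [ 28.3 -70.1]
```

send_rows(plan=[[[-0.3,0,0],[0,0,0]],[[0,-0.94,0],[0,0,0]],[[0,-0.94,0],[0,0,0]],[[0,-0.94,0],[0,0,0]],[[0,-0.94,0],[0,0,0]],[[0,-0.94,0],[0,0,0]],[[0,-0.94,0],[0,0,0]],[[0,-0.94,0],[0,0,0]],[[0,-0.94,0],[0,0,0]],[[0.04,0,0],[0,0,0]]])

```text
time: 19.7
tool_pos: [0.4811, -0.0053, 0.0315]
tool_rot: [3.142, -0.001, -0.05]
contact_force: [0.1, -0.0, 0.5]
opening: 0.0005
grip_force: 0.0
```

send_rows(plan=[[[0.05,0,0],[0,0,0]],[[0.05,0,0],[0,0,0]],[[0.04,0,0],[0,0,0]],[[0.04,0,0],[0,0,0]],[[0.03,0,0],[0,0,0]],[[0.03,0,0],[0,0,0]],[[0.03,0,0],[0,0,0]],[[0.03,0,0],[0,0,0]],[[0.02,0,0],[0,0,0]],[[0.02,0,0],[0,0,0]]])

```text
time: 20.95
tool_pos: [0.4896, -0.0067, 0.0313]
tool_rot: [-3.142, 0.0, -0.052]
contact_force: [-2.2, -0.1, -1.6]
opening: 0.0005
grip_force: 0.8
```

send_rows(plan=[[[0.016,0,0],[0,0,0]],[[0.016,0,0],[0,0,0]],[[0.016,0,0],[0,0,0]],[[0.016,0,0],[0,0,0]],[[0.016,0,0],[0,0,0]],[[0.016,0,0],[0,0,0]],[[0.016,0,0],[0,0,0]],[[0.016,0,0],[0,0,0]],[[0.016,0,0],[0,0,0]],[[0.016,0,0],[0,0,0]]])

```text
time: 22.2
tool_pos: [0.4905, -0.0067, 0.0314]
tool_rot: [-3.142, 0.006, -0.052]
contact_force: [-12.3, -0.7, 10.6]
opening: 0.0005
grip_force: 6.6
```

```bash
python3 -c "
from h import *
look(cams=('top',))"
```

```text
t 22.2 tcp mag [11.5 97. ] F -12.2 -1.3 10.6
top R 31 [ 23.3 -91.7] [  19.  -100.2] [ 28.4 -84. ]
```

send_rows(plan=[[[-0.42,0,0],[0,0,0]],[[0,0.94,0],[0,0,0]],[[0,0.94,0],[0,0,0]],[[0,0.94,0],[0,0,0]],[[0,0.94,0],[0,0,0]],[[0,0.94,0],[0,0,0]],[[0,0.94,0],[0,0,0]],[[0,0.94,0],[0,0,0]],[[0,0.94,0],[0,0,0]],[[0.04,0,0],[0,0,0]]])

```text
time: 23.5
tool_pos: [0.475, -0.1959, 0.0317]
tool_rot: [3.14, -0.003, -0.055]
contact_force: [-0.0, -0.1, 0.3]
opening: 0.0005
grip_force: 0.0
```

send_rows(plan=[[[0.05,0,0],[0,0,0]],[[0.05,0,0],[0,0,0]],[[0.04,0,0],[0,0,0]],[[0.03,0,0],[0,0,0]],[[0.03,0,0],[0,0,0]],[[0.03,0,0],[0,0,0]],[[0.03,0,0],[0,0,0]],[[0.03,0,0],[0,0,0]],[[0.03,0,0],[0,0,0]],[[0.03,0,0],[0,0,0]]])

```text
time: 24.75
tool_pos: [0.4827, -0.1947, 0.0312]
tool_rot: [3.142, 0.001, -0.052]
contact_force: [-4.3, 0.9, -0.1]
opening: 0.0011
grip_force: 2.1
```

```bash
python3 -c "
from h import *
look(cams=('top',))"
```

```text
t 24.75 tcp mag [ 13.5 -91.1] F -4.3 0.7 -0.1
top L 30 [25.7 95.5] [21.2 88.8] [ 29.8 103.1]
```

send_rows(plan=[[[0.016,0,0],[0,0,0]],[[0.016,0,0],[0,0,0]],[[0.016,0,0],[0,0,0]],[[0.016,0,0],[0,0,0]],[[0.016,0,0],[0,0,0]],[[0.016,0,0],[0,0,0]],[[0.016,0,0],[0,0,0]],[[0.016,0,0],[0,0,0]],[[0.016,0,0],[0,0,0]],[[0.016,0,0],[0,0,0]]])

```text
time: 26.05
tool_pos: [0.4834, -0.1947, 0.0316]
tool_rot: [-3.141, 0.007, -0.052]
contact_force: [-17.9, -1.3, 13.9]
opening: 0.0005
grip_force: 8.8
```

```bash
python3 -c "
from h import *
look(cams=('top',))"
```

```text
t 26.05 tcp mag [ 14.2 -91.1] F -17.8 -2.2 13.9
top L 27 [25.9 95.7] [21.6 88.8] [ 30.  103.1]
```

send_rows(plan=[[[-0.4,0,0],[0,0,0]],[[0,-0.94,0],[0,0,0]],[[0,-0.94,0],[0,0,0]],[[0,-0.94,0],[0,0,0]],[[0,-0.94,0],[0,0,0]],[[0,-0.94,0],[0,0,0]],[[0,-0.94,0],[0,0,0]],[[0,-0.94,0],[0,0,0]],[[0,-0.94,0],[0,0,0]],[[0.02,0,0],[0,0,0]]])

```text
time: 27.35
tool_pos: [0.4882, -0.0055, 0.0316]
tool_rot: [-3.142, -0.002, -0.05]
contact_force: [0.3, -0.1, 0.7]
opening: 0.0005
grip_force: 0.0
```

send_rows(plan=[[[0.05,0,0],[0,0,0]],[[0.04,0,0],[0,0,0]],[[0.04,0,0],[0,0,0]],[[0.03,0,0],[0,0,0]],[[0.03,0,0],[0,0,0]],[[0.02,0,0],[0,0,0]],[[0.02,0,0],[0,0,0]],[[0.02,0,0],[0,0,0]],[[0,0,0],[0,0,0]],[[0,0,0],[0,0,0]]])

```text
time: 28.6
tool_pos: [0.4905, -0.0072, 0.0311]
tool_rot: [3.141, 0.006, -0.052]
contact_force: [-11.2, -1.5, 9.2]
opening: 0.0004
grip_force: 5.7
```

send_rows(plan=[[[0.015,0,0],[0,0,0]],[[0.015,0,0],[0,0,0]],[[0,0,0],[0,0,0]],[[0,0,0],[0,0,0]],[[0,0,0],[0,0,0]],[[0,0,0],[0,0,0]],[[0,0,0],[0,0,0]],[[0,0,0],[0,0,0]],[[0,0,0],[0,0,0]],[[0,0,0],[0,0,0]]])

```text
time: 29.85
tool_pos: [0.4905, -0.0072, 0.0312]
tool_rot: [3.141, 0.008, -0.052]
contact_force: [-13.7, -2.5, 10.8]
opening: 0.0001
grip_force: 6.8
```

send_rows(plan=[[[-0.28,0,0],[0,0,0]],[[0,0.94,0],[0,0,0]],[[0,0.94,0],[0,0,0]],[[0,0.94,0],[0,0,0]],[[0,0.94,0],[0,0,0]],[[0,0.94,0],[0,0,0]],[[0,0.94,0],[0,0,0]],[[0,0.94,0],[0,0,0]],[[0,0.94,0],[0,0,0]],[[0.02,0,0],[0,0,0]]])

```text
time: 31.1
tool_pos: [0.4785, -0.196, 0.0314]
tool_rot: [3.141, -0.002, -0.055]
contact_force: [0.1, 0.9, -1.3]
opening: 0.0005
grip_force: 0.0
```

send_rows(plan=[[[0.05,0,0],[0,0,0]],[[0.05,0,0],[0,0,0]],[[0.05,0,0],[0,0,0]],[[0.04,0,0],[0,0,0]],[[0.04,0,0],[0,0,0]],[[0.03,0,0],[0,0,0]],[[0.03,0,0],[0,0,0]],[[0.03,0,0],[0,0,0]],[[0,0,0],[0,0,0]],[[0,0,0],[0,0,0]]])

```text
time: 32.35
tool_pos: [0.4828, -0.1941, 0.0314]
tool_rot: [-3.14, 0.006, -0.052]
contact_force: [-11.4, 0.6, 10.5]
opening: 0.0004
grip_force: 6.3
```

send_rows(plan=[[[0.015,0,0],[0,0,0]],[[0.015,0,0],[0,0,0]],[[0,0,0],[0,0,0]],[[0,0,0],[0,0,0]],[[0,0,0],[0,0,0]],[[0,0,0],[0,0,0]],[[0,0,0],[0,0,0]],[[0,0,0],[0,0,0]],[[0,0,0],[0,0,0]],[[0,0,0],[0,0,0]]])

```text
time: 33.6
tool_pos: [0.483, -0.1941, 0.0315]
tool_rot: [-3.14, 0.007, -0.052]
contact_force: [-15.3, -0.4, 12.2]
opening: 0.0005
grip_force: 7.5
```

```bash
python3 -c "
from h import *
look(cams=('top','side'))"
```

```text
t 33.6 tcp mag [ 13.7 -90.5] F -15.3 -1.2 12.2
top L 26 [26.3 95.9] [22.5 89.1] [ 30.  103.1]
side L 68 [ 27.6 103.1] [23.2 89.8] [ 32.2 108.5]
side R 77 [ 19.5 -77.9] [  4.3 -89. ] [ 33.1 -68.6]
```

Both ends are seated at 13.7 N and 15.3 N. Next is the latch: back off, rise, and go above the knob.

send_rows(plan=[[[-0.6,0,0],[0,0,0]],[[0,0,-1],[0,0,0]],[[0,0,-1],[0,0,0]],[[0,0.88,0],[0,0,0]],[[0,0.88,0],[0,0,0]],[[0,0.88,0],[0,0,0]],[[0,0.88,0],[0,0,0]],[[0,0.88,0],[0,0,0]],[[0,0,0],[0,0,0]],[[0,0,0],[0,0,0]]])

```text
time: 34.95
tool_pos: [0.4658, -0.3036, 0.0811]
tool_rot: [-3.141, 0.001, -0.053]
contact_force: [-0.7, 0.6, -0.2]
opening: 0.0006
grip_force: 0.0
```

```bash
python3 -c "
from h import *
look(cams=('top','side'))
o=robot.observe(); print(o['tool_pos'])
im,D=read_camera('side'); Q=cloud('side',D)
m=(abs(Q[...,0]-.465)<.03)&(Q[...,1]<-.275)&(Q[...,1]>-.33)&(Q[...,2]>.062)&(Q[...,2]<.093)
k,l,st,ce=cv2.connectedComponentsWithStats(m.astype(np.uint8))
for i in range(1,k): p=Q[l==i]; print(p.mean(0),p.min(0),p.max(0),st[i],im[l==i].mean(0))
cv2.imwrite('pics/knob.png',cv2.resize(im[110:200,270:370],None,fx=6,fy=6))
"
```

```text
t 34.95 tcp mag [   2.3 -200.8] F -0.8 0.5 -0.2
top L 27 [26.2 95.6] [22.5 88.6] [ 29.7 103.3]
top R 32 [ 28.6 -91.9] [  24. -100.] [ 33.5 -84.4]
side L 69 [ 27.4 102.6] [23.1 89.7] [ 32. 108.]
side R 49 [ 29.6 -86.4] [ 24.9 -98.8] [ 34.2 -80.8]
[ 0.46597723 -0.30318535  0.0813028 ]
[ 0.46857685 -0.29879776  0.07749279] [ 0.46160106 -0.30902178  0.06370517] [ 0.47515588 -0.29459423  0.09008456] [310 159   6  11  51] [44.60784314 46.50980392 45.78431373]
```

View pics/knob.png

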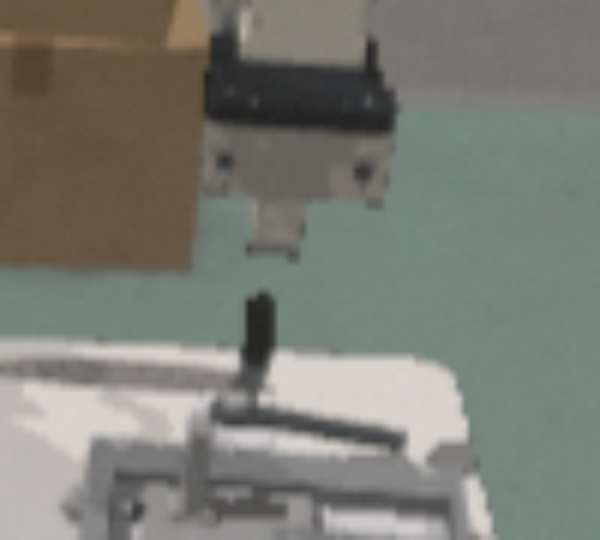

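The crop shows the knob at about (260,330), right under the shut fingertips at (275,250). I'll open the fingers, lower them around the knob, and pinch.

send_rows(plan=[[[0.1,0,0],[0,0,0]],[[0,0,0],[0,0,0]],[[0,0,0],[0,0,0]],[[0,0,0],[0,0,0]],[[0,0,0.4],[0,0,0]],[[0,0,0.5],[0,0,0]],[[0,0,0.5],[0,0,0]],[[0,0,0.3],[0,0,0]],[[0,0,0.14],[0,0,0]],[[0,0,0],[0,0,0]]], gripper=-0.2)

```text
time: 36.35
tool_pos: [0.4685, -0.3041, 0.0352]
tool_rot: [-3.142, 0.0, -0.052]
contact_force: [-0.0, -0.6, -0.1]
opening: 0.0369
grip_force: 0.0
```

send_rows(plan=[[[0,0,0],[0,0,0]],[[0,0,0],[0,0,0]],[[0,0,0],[0,0,0]],[[0,0,0],[0,0,0]],[[0,0,0],[0,0,0]],[[0,0,0],[0,0,0]],[[0,0,0],[0,0,0]],[[0,0,0],[0,0,0]],[[0,0,0],[0,0,0]],[[0,0,0],[0,0,0]]], gripper=-1, force=12)

```text
time: 37.6
tool_pos: [0.4686, -0.3038, 0.0355]
tool_rot: [-3.141, -0.0, -0.052]
contact_force: [1.0, 4.2, 5.3]
opening: 0.0135
grip_force: 12.0
```

send_rows(plan=[[[-0.245,-0.063,0],[0,0,0]],[[-0.232,-0.095,0],[0,0,0]],[[-0.218,-0.128,0],[0,0,0]],[[-0.196,-0.157,0],[0,0,0]],[[-0.175,-0.182,0],[0,0,0]],[[-0.146,-0.205,0],[0,0,0]],[[-0.117,-0.223,0],[0,0,0]],[[-0.085,-0.238,0],[0,0,0]],[[-0.049,-0.247,0],[0,0,0]],[[-0.016,-0.24,0],[0,0,0]]])

```text
time: 38.85
tool_pos: [0.432, -0.2586, 0.0353]
tool_rot: [3.14, 0.003, -0.053]
contact_force: [-3.1, -5.0, 1.6]
opening: 0.0133
grip_force: 12.0
```

```bash
python3 -c "
from h import *
look(tag='5',cams=('top','side'))
o=robot.observe(); print(o['tool_pos'],o['contact_force'])"
```

```text
t 38.85 tcp mag [ -33.8 -157.6] F -2.8 -5.2 1.6
top L 25 [26.2 96.2] [22.7 88.8] [ 29.7 103.4]
top R 32 [ 28.6 -92.2] [  24.  -100.1] [ 33.6 -84.3]
side L 69 [ 27.5 102.7] [23.1 90.2] [ 32.  108.2]
side R 47 [ 29.6 -87. ] [ 24.9 -97.7] [ 34.1 -80.7]
[ 0.43206213 -0.25784637  0.03522741] [-4.66231397 -1.947414    4.34583296]
```

View pics/side5.png

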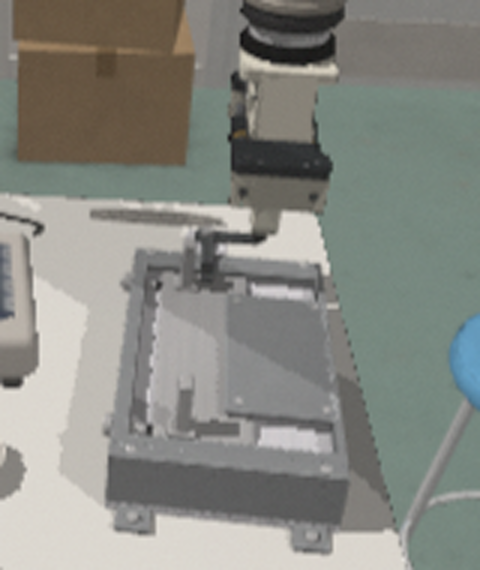

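The latch arm now crosses the rail at (210,265), behind the right tab at (190,260), with the fingers still on the knob. I'll give one small extra nudge to the end stop, then release.

send_rows(plan=[[[0,-0.03,0],[0,0,0]],[[0,-0.03,0],[0,0,0]],[[0,-0.02,0],[0,0,0]],[[0,0,0],[0,0,0]],[[0,0,0],[0,0,0]],[[0,0,0],[0,0,0]],[[0,0,0],[0,0,0]],[[0,0,0],[0,0,0]],[[0,0,0],[0,0,0]],[[0,0,0],[0,0,0]]])

```text
time: 40.2
tool_pos: [0.4322, -0.2574, 0.0353]
tool_rot: [3.139, 0.003, -0.052]
contact_force: [-6.3, -8.0, 2.4]
opening: 0.0134
grip_force: 12.0
```

send_rows(plan=[[[0,0,0],[0,0,0]],[[0,0,0],[0,0,0]],[[0,0,0],[0,0,0]],[[0,0,0],[0,0,0]],[[0,0,-0.4],[0,0,0]],[[0,0,-0.8],[0,0,0]],[[0,0,-1],[0,0,0]],[[0,0,-1],[0,0,0]],[[0,0,-1],[0,0,0]],[[0,0,-0.5],[0,0,0]]], gripper=-0.2)

```text
time: 41.45
tool_pos: [0.4345, -0.2561, 0.1547]
tool_rot: [3.14, -0.002, -0.052]
contact_force: [-0.3, 0.2, -0.0]
opening: 0.0366
grip_force: 0.0
```

send_rows(plan=[[[-1,0,0],[0,0,0]],[[-1,0,0],[0,0,0]],[[0,1,0],[0,0,0]],[[0,1,0],[0,0,0]],[[0,1,0],[0,0,0]],[[0,1,0],[0,0,0]],[[0,0,0],[0,0,0]],[[0,0,0],[0,0,0]],[[0,0,0],[0,0,0]],[[0,0,0],[0,0,0]]])

```text
time: 42.7
tool_pos: [0.379, -0.3524, 0.153]
tool_rot: [3.141, -0.0, -0.052]
contact_force: [0.3, 0.2, 0.3]
opening: 0.0368
grip_force: 0.0
```

```bash
python3 -c "
from h import *
look(tag='6',cams=('top','side'))
im,D=read_camera('top'); Q=cloud('top',D)
m=(abs(Q[...,0]-.435)<.04)&(Q[...,1]<-.235)&(Q[...,1]>-.32)&(Q[...,2]>.07)&(Q[...,2]<.093)
p=Q[m]; print(len(p),inmag(p.mean(0)))"
```

```text
t 42.7 tcp mag [ -81.9 -254. ] F 0.3 0.2 0.3
top L 26 [26.1 95.9] [22.5 89.2] [ 29.8 103.4]
top R 33 [ 28.6 -92. ] [  24.3 -100.3] [ 33.4 -84.4]
side L 68 [ 27.3 102.5] [23.2 88.5] [ 31.9 107.3]
side R 48 [ 29.7 -86.3] [ 25.  -99.1] [ 34.2 -81.1]
28 [ -32.  -155.9]
```

View pics/top6.png

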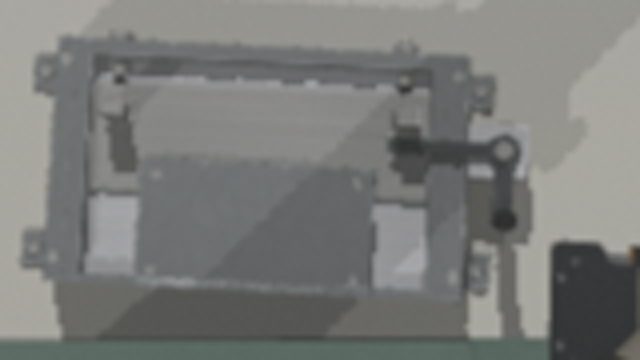

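The crop shows the latch arm from the pivot at (505,152) across to (400,145), behind the right tab. The knob is at (505,218), the shutter is against both stop screws, and the robot is clear.

```bash
python3 -c "
from h import *
print(robot.hand_in())"
```

```text
the job is handed in; nothing more can be done
None
```

The shutter is home against both stop screws, seated with about 14 N on the left tab and then 15 N on the right. The latch is swung to its end stop behind the right tab and released, and I handed the job in at about 43 s.

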